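# Turn the reagent bottle to the barcode reader, then hold the carousel's index plunger back

### The job

The reagent carousel is locked at its barcode reader, but the blue-capped bottle in front of the reader was loaded with its barcode turned away. Turn that bottle in its cup until the barcode squarely faces the reader's window and let go of it, standing upright and fully down in its cup. Then take the black knob of the carousel's sprung index plunger, pull it fully back and keep holding it back, so that the carousel's return spring carries all three bottles, still seated in their cups, round to the home stop; finish while still holding the plunger fully back with the carousel at home - do not let go at the end.

Things in the scene. Friction and masses are not known exactly. Their poses are not given: they have to be found in the camera images.
- reader_window (a point): centre of the red window of the dark grey barcode reader (58 x 46 x 54 mm block, top 117 mm above the bench) on the carousel's fixed base; it looks level at the blue bottle's cup. The point is 123 mm from the carousel's axis, 90 mm above the bench. Axes of the fixed base: -y points out of the window to the carousel's axis.
- carousel (a joint): angle of the round carousel (deck 192 mm across, top 60 mm above the bench) about its upright axis, counter-clockwise from above: 0 = locked at the reader by the index pin, 1.571 = home stop. A return spring turns it home in about 3 s once the pin is clear of its hole; further index holes at 0.785 and 1.571 catch the pin if it is let go. The pin holds it firmly while the bottle is turned.
- plunger (a joint): how far the sprung index plunger is pulled out, 0 = seated in its hole in the carousel's ring, 0.014 m = fully back against its stop; the pin clears the hole at about 0.008. The spring pulls in with 4 N at 0 and 9.6 N fully back.
- plunger_knob (a point): centre of the plunger's black ribbed pull knob, 25 mm across, 26 mm long, lying level, axis 48 mm above the bench, free bench below. Its +x axis points level along the knob, straight out from the carousel: the direction to pull. It moves with the plunger. To -x of this point lie 13 mm of knob, a gap of 9 mm, then a 30 mm wide bracket 64 mm high.
- blue_cup (a point): centre of the floor of the cup in which the blue-capped bottle stands, 60 mm above the bench. The cup is a ring 14 mm high, 53 mm across outside and 47 mm inside. It turns with the carousel: its +y axis always points straight away from the carousel's axis, and at the start straight to the reader's window.
- blue_bottle_centre (a point): centre, half-way up, of the brown reagent bottle with the blue cap: 43 mm across up to its shoulder about 50 mm up, 70 mm high, cap 25 mm across and 11 mm high, 60 to 130 g. It stands loose in its cup and turns there about its upright axis when gripped by the body above the cup, or by the cap. Its +x axis points through the middle of its barcode.
- barcode (a point): middle of the yellow barcode label (black upright bars, 34 mm wide round the bottle, 26 mm high) stuck on the side of the blue-capped bottle, 21.5 mm from the bottle's axis and 32 mm above its foot. At the start it faces more or less to the robot, 0.6 to 1.5 rad counter-clockwise (seen from above) of the direction to the reader.
- white_cup (a point): centre of the floor of the white-capped bottle's cup (same size as the blue bottle's), 62 mm from the carousel's axis; it turns with the carousel. At the start it is a quarter turn clockwise of the blue bottle's cup.
- white_bottle_centre (a point): centre, half-way up, of the brown reagent bottle with the white cap, 43 mm across, 70 mm high; stays in its cup.
- red_cup (a point): centre of the floor of the smaller cup (44 mm across outside, 14 mm high) opposite the blue bottle's; it turns with the carousel. The fourth cup, next to the robot at the start, is empty.
- red_bottle_centre (a point): centre, half-way up, of the small white bottle with the red cap, 35 mm across, 55 mm high; stays in its cup.

How it is judged:
By the outcome, as a careful person would: the job done as asked, in the order asked, and still so for the second after the job is handed in, while the arm keeps its last pose, push and grip.
It also fails if it takes over 48 s, if anything falls off the work surface, if the arm or the gripper's body presses on something with over 40 N, if the wrist force passes 120 N, or if a joint passes its speed limit or range.

### The arm

A 6-joint arm with a two-finger parallel gripper is mounted at the origin on a cart in front of the work surface, level with it; the furniture and walls round the work are solid. World frame = base frame: x ahead of the robot, y to its left, z up, the work surface at z = 0. Lengths are in m, angles in rad, forces in N, time in s.
With the tool pointing down it reaches from about 0.275 to 0.725 m from the base axis. Payload 15.9 kg.
Tool frame: the origin (TCP) lies midway between the tips of the shut fingers; the grasp point (between the pads) lies 19 mm behind it; z points along the fingers, y is the direction in which the jaws open and shut (so a half turn about z gives the same grasp; the last joint's range is limited). The gripper opens to 85 mm and grips with 20 to 120 N. Pads are 22 mm wide; open, the fingers measure 114 mm over their backs; the gripper's body (76 mm by 85 mm) begins 54 mm behind the grasp point. The pads swing forward as they close: fully open they stand 13 mm farther back than shut.
Start: joints at [1.177, 0.213, -0.034, 1.323, 0, 1.571], TCP at [0.192, 0.462, 0.231] pointing down, gripper open.
Joint ranges: [-2.98, 2.98], [-0.74, 1.72], [-1.14, 1.35], [-2.1, 2.04], [-1.57, 1.44], [-3.14, 3.14]. Speed limits (rad/s): [1.89, 1.89, 2.39, 2.57, 3.14, 3.14].

### API

Orientations are given as a 3x3 rotation matrix whose columns are the frame's x, y, z axes.
In Python, from rig import get_obs, camera, hand_in gives the robot as it stands.
- The arm moves only by the tool arm_command, never from a script. Its argument "steps" is a list that holds one entry, the list of rows, each a list of 5 numbers: the shift along the tool's x, y, z in m, then the turn about the tool's z in degrees, then the opening, from -1 (shut) to 1 (fully open), so that 0 is half open. In form: [[[tx, ty, tz, turn, hand], ...]]. A call has 1 to 5 rows; each row is the pose to reach, as a shift and turn from the pose commanded when the call began, along the tool's axes at that moment; what a row does not reach only later rows make up. A row lasts 1/10 s, in which the tool goes at most 50 mm and 8.59 degrees, less where a joint would pass 70% of its speed; a pose out of reach is approached as far as the arm can. A call with a gripper value outside its range is refused whole. The fingers move at their own pace and stop on an object; "newtons" is the grip in N (left out, the last holds). Time passes only in rows, so rows that repeat a pose let the fingers close. It gives the time, the measured TCP pose, the force and the opening at its end, in the units of the state.
- get_obs(): the state, without advancing time (a new reading comes with each control period).
- camera(name): name is "side" or "top" or "wrist"; returns a dict with "img" (420x560x3 uint8, red, green, blue), "camera_matrix" (3x3 intrinsics, pixels), "eye" and "orientation" of the camera in the world; the wrist camera has in their place "mount" (4x4, takes a point from camera to tool coordinates, whose origin is the TCP and whose axes are the flange's). Camera axes: x right, y down, z forward; pixel columns grow to the right and rows downward; lengths in m; the calibration is good to about 2 mm. A picture is of the moment at which its call begins: read the wrist's pose just before it. There is no depth.
- hand_in(): hands the job in, once; it reports no verdict.
The state is a dict: "clock": time; "joints": joint angles; "joint_vel": joint speeds; "effort": joint torques, N m; "position": TCP position; "orientation": TCP orientation; "contact_force": force on the tool from outside, world axes, zero at the start; "ft_torque": the same for the moment, N m; "width": finger opening in m.
Only numpy, scipy, OpenCV 4.12 (cv2) and the standard library are available. Lean on these libraries where they do the work, as an engineer would, in place of code of your own. Each camera call takes 0.05 s, during which the arm holds its last target.

## Working session

There is one attempt and no reset: what is moved stays moved. The work goes in short steps, Python scripts to look and compute and a tool call to move; the robot and the scene stay as the last step left them, time stands still between calls to the robot, and variables do not carry over. Pictures are saved under pics/ and viewed, and the job is handed in when it is done.

Besides the shell and the picture viewer there is one more tool, called after "Call:" as name(argument=value, ...), one argument or row to a line, values as JSON. arm_command: Moves the arm, as the interface text tells. Its arguments: {"type":"object","properties":{"steps":{"type":"array"},"newtons":{"type":"number"}},"required":["steps"]}

```bash
mkdir -p pics; ls; python3 - <<'E'
from rig import get_obs, camera
import cv2, pickle
o=get_obs(); print({k:o[k] for k in ['clock','joints','position','orientation','width','contact_force']})
for n in ['side','top','wrist']:
    c=camera(n); pickle.dump(c,open(f'pics/{n}0.pkl','wb')); cv2.imwrite(f'pics/{n}0.png',c['img'][:,:,::-1])
    print(n,{k:v for k,v in c.items() if k!='img'})
E
```

```text
pics
{'clock': 0.0, 'joints': array([ 1.17701306e+00,  2.13371421e-01, -3.50592372e-02,  1.32349729e+00,
        1.54060049e-05,  1.57078241e+00]), 'position': array([0.19170728, 0.46141942, 0.23080848]), 'orientation': array([[-9.23469420e-01,  3.83671772e-01, -4.48412789e-04],
       [ 3.83672034e-01,  9.23468836e-01, -1.03910041e-03],
       [ 1.54217396e-05, -1.13162090e-03, -9.99999360e-01]]), 'width': 0.0852123714512412, 'contact_force': array([ 0.67869399, -0.739703  ,  0.24132501])}
side {'camera_matrix': array([[488.16438858,   0.        , 270.83057936],
       [  0.        , 488.16438858, 207.39283064],
       [  0.        ,   0.        ,   1.        ]]), 'eye': array([ 0.31602887, -0.73831175,  0.61250356]), 'orientation': array([[ 0.94841981, -0.17359471,  0.26526353],
       [-0.31701188, -0.51451816,  0.79672739],
       [-0.00182476, -0.83972373, -0.5430108 ]])}
top {'camera_matrix': array([[453.69523852,   0.        , 282.17778677],
       [  0.        , 453.69523852, 207.08294182],
       [  0.        ,   0.        ,   1.        ]]), 'eye': array([0.43508356, 0.02943558, 0.96351288]), 'orientation': array([[-0.0161431 , -0.9885392 ,  0.15009882],
       [-0.99981186,  0.01757376,  0.00820987],
       [-0.01075358, -0.14993805, -0.98863691]])}
wrist {'camera_matrix': array([[296.41619632,   0.        , 276.10327984],
       [  0.        , 296.41619632, 210.68603997],
       [  0.        ,   0.        ,   1.        ]]), 'mount': array([[ 3.83342693e-04, -9.51118507e-01, -3.08825903e-01,
         7.89798530e-02],
       [ 9.99999448e-01,  6.23495108e-05,  1.04926661e-03,
         3.65391463e-05],
       [-9.78721746e-04, -3.08826135e-01,  9.51118006e-01,
        -1.43785164e-01],
       [ 0.00000000e+00,  0.00000000e+00,  0.00000000e+00,
         1.00000000e+00]])}
```

View pics/side0.png

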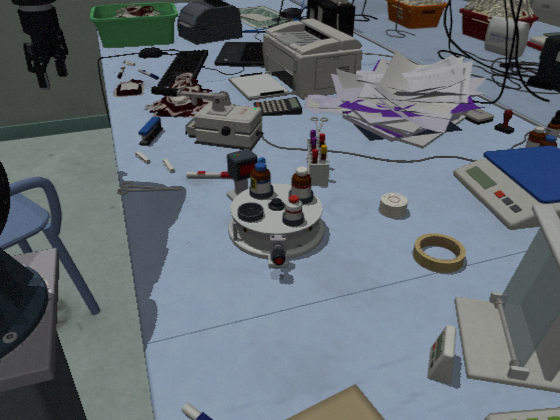

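View pics/top0.png

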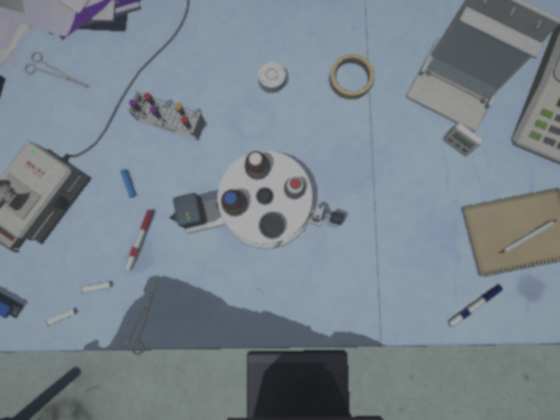

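View pics/wrist0.png

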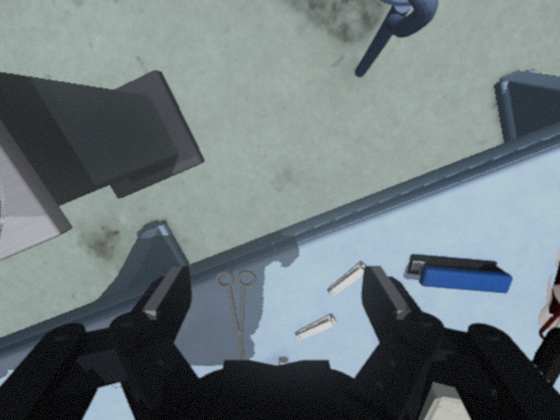

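The top view shows the carousel at about (265,198), the reader at (190,210), and the knob at (338,217). The blue cap is at (232,200), with the white and red caps at (256,158) and (295,186). Next I'll zoom in and measure.

```bash
cat > h.py <<'E'
import numpy as np,cv2,pickle
def ray(c,u,v):
    K=c['camera_matrix']; d=np.array([(u-K[0,2])/K[0,0],(v-K[1,2])/K[1,1],1.]); return c['orientation']@d
def onz(c,u,v,z):
    d=ray(c,u,v); e=c['eye']; return e+d*(z-e[2])/d[2]
def proj(c,p):
    q=c['orientation'].T@(np.array(p)-c['eye']); q=c['camera_matrix']@q; return q[:2]/q[2]
def wristcam(c,o):
    R=o['orientation'];m=c['mount']; c=dict(c); c['orientation']=R@m[:3,:3]; c['eye']=o['position']+R@m[:3,3]; return c
def crop(c,x0,y0,x1,y1,s,fn):
    cv2.imwrite(fn,cv2.resize(c['img'][y0:y1,x0:x1,::-1],None,fx=s,fy=s,interpolation=cv2.INTER_CUBIC))
def cents(c,lo,hi,box,minA=8):
    hsv=cv2.cvtColor(c['img'],cv2.COLOR_RGB2HSV); m=cv2.inRange(hsv,np.array(lo),np.array(hi))
    x0,y0,x1,y1=box; k=np.zeros_like(m); k[y0:y1,x0:x1]=m[y0:y1,x0:x1]
    n,l,s,ce=cv2.connectedComponentsWithStats(k)
    return [(s[i].tolist(),ce[i].round(1).tolist()) for i in range(1,n) if s[i][4]>=minA]
E
python3 - <<'E'
from h import *
t=pickle.load(open('pics/top0.pkl','rb')); s=pickle.load(open('pics/side0.pkl','rb'))
crop(t,160,130,360,260,4,'pics/topc.png'); crop(s,170,130,350,290,4,'pics/sidec.png')
E
```

```text
(no output)
```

View pics/topc.png

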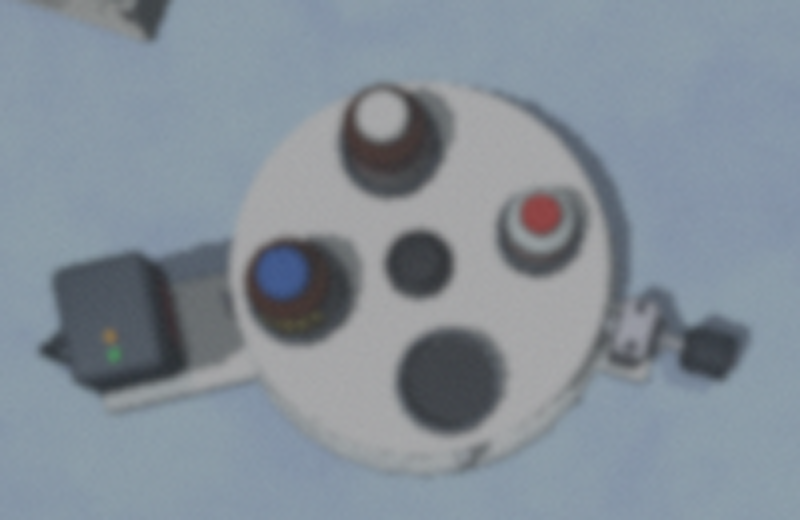

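View pics/sidec.png

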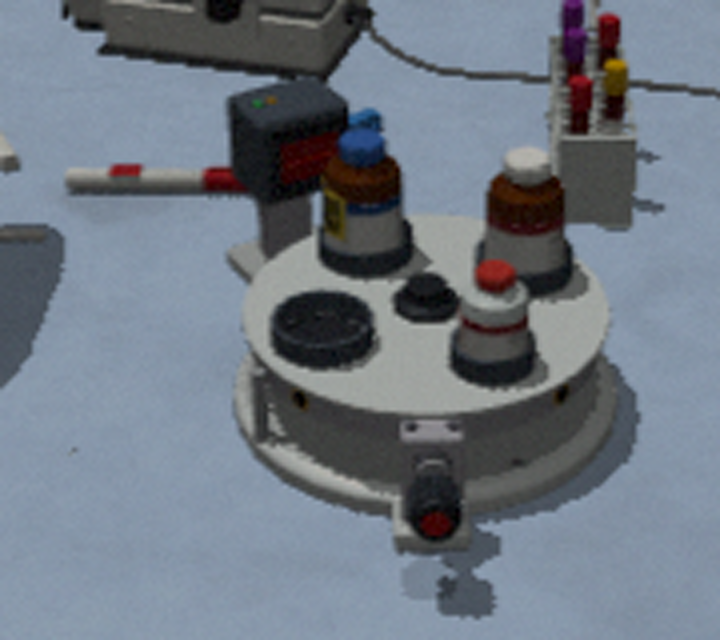

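```bash
python3 - <<'E'
from h import *
t=pickle.load(open('pics/top0.pkl','rb')); s=pickle.load(open('pics/side0.pkl','rb'))
hsv=cv2.cvtColor(t['img'],cv2.COLOR_RGB2HSV)
print(hsv[170,240],hsv[215,250],hsv[150,290],hsv[150,220])
m=cv2.inRange(hsv,np.array([0,0,95]),np.array([180,40,255]))
k=np.zeros_like(m);k[145:252,214:316]=m[145:252,214:316]
cn=max(cv2.findContours(k,0,2)[0],key=cv2.contourArea); hull=cv2.convexHull(cn)[:,0]
P=np.array([onz(t,u,v,.06)[:2] for u,v in hull])
from scipy.optimize import least_squares
f=least_squares(lambda q:np.hypot(P[:,0]-q[0],P[:,1]-q[1])-.096,[.45,.05],loss='soft_l1',f_scale=.001)
print('deck',f.x,np.abs(f.fun).mean(), cv2.contourArea(cn))
ax=f.x
for nm,lo,hi,z in [('blue',(108,120,60),(125,255,255),.13),('red',(0,120,90),(8,255,255),.115)]:
    for st,ce in cents(t,lo,hi,(214,145,316,255)):
        p=onz(t,*ce,z); d=p[:2]-ax; print(nm,st,ce,p,np.hypot(*d),np.degrees(np.arctan2(d[1],d[0])))
p=onz(t,160+382/4,130+115/4,.13);d=p[:2]-ax;print('white',p,np.hypot(*d),np.degrees(np.arctan2(d[1],d[0])))
p=onz(t,160+450/4,130+379/4,.074);d=p[:2]-ax;print('empty',p,np.hypot(*d),np.degrees(np.arctan2(d[1],d[0])))
# knob top view at z=.048+
for u,v in [(685,345),(742,357),(712,352)]:
    p=onz(t,160+u/4,130+v/4,.052);d=p[:2]-ax;print('knob',p,np.hypot(*d),np.degrees(np.arctan2(d[1],d[0])))
# knob end face from side: red disc 
p=onz(s,170+435/4,130+524/4,.048);d=p[:2]-ax;print('knob end',p,np.hypot(*d),np.degrees(np.arctan2(d[1],d[0])))
# side: blue cap
for st,ce in cents(s,(105,120,60),(125,255,255),(240,155,272,175)): print('sideblue',st,ce,onz(s,*ce,.125))
# barcode in side
for st,ce in cents(s,(20,110,60),(35,255,255),(240,170,280,200),4): print('bar',st,ce)
# reader window in side: red
for st,ce in cents(s,(0,100,40),(8,255,200),(235,155,260,180),4):
    print('win',st,ce,onz(s,*ce,.09))
# reader top corners top view z=.117
for u,v in [(55,270),(140,253),(165,370),(88,385)]: print('rd',onz(t,160+u/4,130+v/4,.117))
E
```

```text
[110   5 168] [ 90   2 168] [103  44 167] [103  44 167]
deck [0.59599886 0.07010954] 0.006330146458389225 7875.0
blue [225, 193, 11, 11, 101] [230.1, 197.8] [0.58088014 0.13326286 0.13      ] 0.06493779836967085 103.4630620765812
red [292, 180, 7, 7, 40] [294.8, 183.1] [0.60971904 0.01167427 0.115     ] 0.06002435799332894 -76.7866984563787
white [0.6549102  0.08528236 0.13      ] 0.060833879044304755 14.442840956380284
empty [0.53524    0.05647331 0.074     ] 0.06227025959198389 -167.3505993974281
knob [ 0.55294782 -0.06198464  0.052     ] 0.13893258609237957 -108.0513955331127
knob [ 0.54633216 -0.09054814  0.052     ] 0.16815965752030193 -107.17879102542275
knob [ 0.54914179 -0.07550107  0.052     ] 0.15296416227631296 -107.83802410530532
knob end [ 0.54848173 -0.08509678  0.048     ] 0.1623172144252151 -107.02221127652089
sideblue [255, 157, 11, 13, 95] [260.1, 163.4] [0.58733497 0.14851217 0.125     ]
bar [251, 177, 5, 13, 21] [253.8, 182.6]
win [240, 163, 14, 11, 67] [246.8, 168.7] [0.57086865 0.19743563 0.09      ]
rd [0.58565997 0.24197403 0.117     ]
rd [0.59312886 0.20165926 0.117     ]
rd [0.53698009 0.18916658 0.117     ]
rd [0.53051562 0.22534253 0.117     ]
```

Call:
arm_command(
  steps=[
    [[-0.045,-0.018,0.0,0,1],[-0.09,-0.036,0.0,0,1],[-0.135,-0.054,0.0,0,1],[-0.18,-0.072,0.005,0,1],[-0.225,-0.09,0.01,0,1]],
  ],
  newtons=40,
)

```text
clock: 0.65
position: [0.3661, 0.2907, 0.2212]
orientation: [[-0.924, 0.383, 0.0], [0.383, 0.924, 0.0], [-0.0, 0.0, -1.0]]
contact_force: [0.6, 1.6, 0.1]
width: 0.0852
```

Call:
arm_command(
  steps=[
    [[-0.045,-0.018,0.01,0,0.8],[-0.09,-0.036,0.02,0,0.6],[-0.135,-0.054,0.035,0,0.45],[-0.161,-0.065,0.05,0,0.45],[-0.161,-0.065,0.05,0,0.45]],
  ],
)

```text
clock: 1.15
position: [0.4898, 0.1675, 0.169]
orientation: [[-0.922, 0.387, -0.003], [0.387, 0.922, -0.002], [0.002, -0.003, -1.0]]
contact_force: [0.2, 1.7, -0.1]
width: 0.0621
```

```bash
python3 - <<'E'
from rig import get_obs, camera
from h import *
o=get_obs(); print(o['position'],o['orientation'],o['joint_vel'].round(2),o['width'],o['joints'])
c=camera('wrist'); w=wristcam(c,o); pickle.dump(w,open('pics/w1.pkl','wb')); crop(c,0,0,560,420,1.42,'pics/w1.png')
E
```

```text
[0.48979054 0.1675124  0.16897097] [[-0.92199503  0.38719198 -0.00274471]
 [ 0.38719692  0.92199572 -0.00156117]
 [ 0.00192614 -0.00250213 -0.99999501]] [ 0.06 -0.04  0.01  0.04  0.02  0.06] 0.06208098896170071 [ 3.29895960e-01  2.71173708e-01 -1.17209469e-01  1.18551559e+00
 -5.87851511e-04  7.27484658e-01]
```

View pics/w1.png

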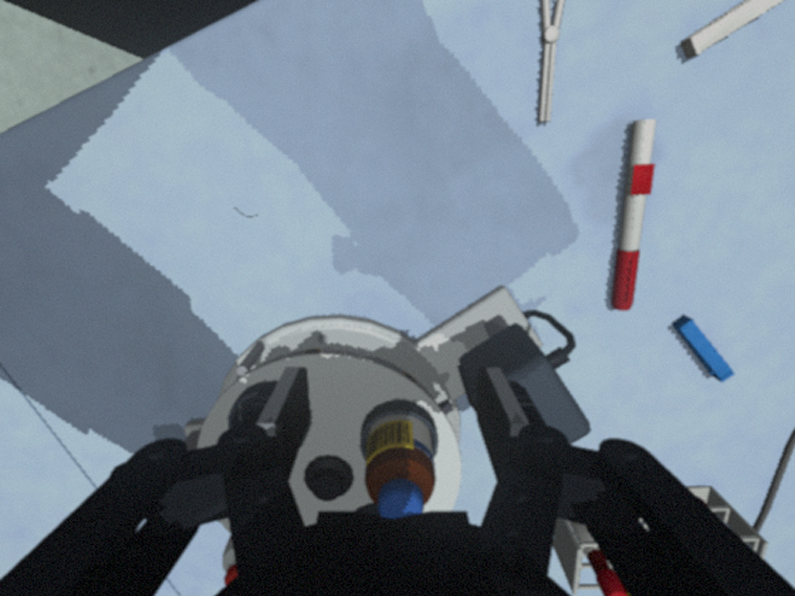

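The wrist view shows the bottle between the fingers, with the label at about (392,437) in the enlarged picture, slightly left of the bottle's middle (402). I'll intersect rays through the label with the bottle cylinder to get its angle.

```bash
cat >> h.py <<'E'
def cyl(c,u,v,a,r=.0215):
    d=ray(c,u,v); e=c['eye']; q=e[:2]-a; A=d[:2]@d[:2];B=2*q@d[:2];C=q@q-r*r;D=B*B-4*A*C
    if D<0: return None
    t=(-B-D**.5)/(2*A); p=e+t*d; return np.degrees(np.arctan2(*(p[:2]-a)[::-1])),p[2]
def label(c,box,a):
    hsv=cv2.cvtColor(c['img'],cv2.COLOR_RGB2HSV); m=cv2.inRange(hsv,np.array((18,90,60)),np.array((36,255,255)))
    x0,y0,x1,y1=box; k=np.zeros_like(m); k[y0:y1,x0:x1]=m[y0:y1,x0:x1]; k=cv2.morphologyEx(k,cv2.MORPH_CLOSE,np.ones((5,5)))
    n,l,s,ce=cv2.connectedComponentsWithStats(k); i=1+np.argmax(s[1:,4]); print(s[i],ce[i])
    ys,xs=np.nonzero(l==i); R=[cyl(c,x,y,a) for x,y in zip(xs,ys)]; R=np.array([r for r in R if r])
    print('ang pct',np.percentile(R[:,0],[1,5,50,95,99]),'mean',R[:,0].mean(),'mid',(R[:,0].min()+R[:,0].max())/2,'z',np.percentile(R[:,1],[2,50,98]),len(xs),len(R))
    ch,_=cv2.findContours((l==i).astype('uint8'),0,2); r=cv2.minAreaRect(ch[0]); print(r)
E
python3 - <<'E'
from h import *
w=pickle.load(open('pics/w1.pkl','rb'))
for a in [(.5813,.1315),(.579,.1315),(.5813,.1335),(.5813,.1295)]: label(w,(240,270,320,345),np.array(a))
a=(.5813,.1315); print([ (proj(w,(*a,z))*1.42).round() for z in (.06,.074,.11,.13)])
crop(w,230,260,330,360,6,'pics/w1c.png')
print(cents(w,(105,120,60),(125,255,255),(240,300,330,380)))
s=pickle.load(open('pics/side0.pkl','rb'));label(s,(240,170,280,200),np.array((.5813,.1315)))
E
```

```text
[258 296  34  32 459] [277.66013072 307.97385621]
ang pct [-178.68915721 -173.99182012  149.46368923  176.47357714  179.2390764 ] mean 106.8011698505014 mid 0.046738193000706474 z [0.08170655 0.09845261 0.11061155] 459 459
((272.5440979003906, 309.7192077636719), (23.22842788696289, 38.74359893798828), 71.02959442138672)
[258 296  34  32 459] [277.66013072 307.97385621]
ang pct [-179.19479579 -174.31861373  149.05971588  175.04745898  178.50106616] mean 112.8955514979913 mid -0.4505449409244733 z [0.08474471 0.10121126 0.11478527] 459 459
((272.5440979003906, 309.7192077636719), (23.22842788696289, 38.74359893798828), 71.02959442138672)
[258 296  34  32 459] [277.66013072 307.97385621]
ang pct [-178.19291367 -175.29202701  151.50806391  177.00439037  179.65185995] mean 90.23328421584739 mid 0.013571427966681426 z [0.08296307 0.09940866 0.10965177] 459 459
((272.5440979003906, 309.7192077636719), (23.22842788696289, 38.74359893798828), 71.02959442138672)
[258 296  34  32 459] [277.66013072 307.97385621]
ang pct [-179.26934642 -170.08998164  146.76512312  174.19563381  178.28741608] mean 117.15495262551083 mid -0.4757552898769717 z [0.0799852  0.09690309 0.11192746] 459 459
((272.5440979003906, 309.7192077636719), (23.22842788696289, 38.74359893798828), 71.02959442138672)
[array([395., 429.]), array([395., 441.]), array([396., 480.]), array([396., 506.])]
[([266, 340, 32, 25, 629], [281.7, 352.9])]
[251 177   5  13  22] [253.68181818 182.86363636]
ang pct [-168.30113768 -167.65943129 -143.27487673 -136.16782745 -136.0470305 ] mean -146.33152901163433 mid -152.1938286323913 z [0.08251862 0.09932545 0.10927992] 22 22
((253.39602661132812, 182.9604034423828), (12.338461875915527, 3.7811412811279297), 84.2894058227539)
```

View pics/w1c.png

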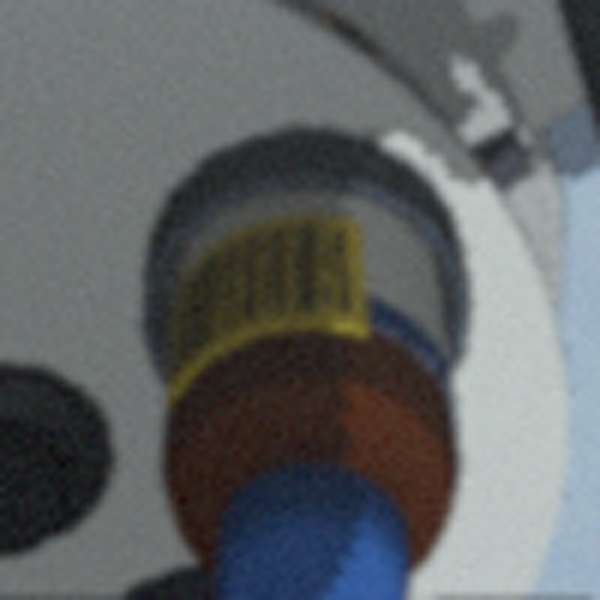

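```bash
python3 - <<'E'
from h import *
w=pickle.load(open('pics/w1.pkl','rb'))
for a in [(.582,.1342),(.5805,.1345),(.5815,.1335)]:
  a=np.array(a)
  print(a,[(proj(w,(*a,z))-[230,260])*6 for z in (.06,.11)])
  for u,v in [(360,222),(366,335),(173,300),(172,395)]: print((u,v),cyl(w,230+(u-.0)/6,260+v/6,a))
E
```

```text
[0.582  0.1342] [array([306.23625754, 249.62354452]), array([311.38786474, 464.95747477])]
(360, 222) (np.float64(136.29437875944663), np.float64(0.081788651540251))
(366, 335) (np.float64(137.22890843451208), np.float64(0.10836600797189028))
(173, 300) (np.float64(-127.16703484950047), np.float64(0.08063510615139777))
(172, 395) (np.float64(-138.38733199017747), np.float64(0.10709331408360204))
[0.5805 0.1345] [array([304.44864105, 241.85614036]), array([309.26526281, 456.093917  ])]
(360, 222) (np.float64(135.74411391625392), np.float64(0.08389180802926977))
(366, 335) (np.float64(136.6743314749729), np.float64(0.11023214826592759))
(173, 300) (np.float64(-132.93212569618336), np.float64(0.08546839886056265))
(172, 395) (np.float64(-141.46977225381087), np.float64(0.11020309407144924))
[0.5815 0.1335] [array([301.18177718, 248.63467069]), array([305.36186055, 463.82811021])]
(360, 222) (np.float64(133.84485443672847), np.float64(0.08155747990167186))
(366, 335) (np.float64(134.79998940611011), np.float64(0.10818333365244509))
(173, 300) (np.float64(-136.73788513663354), np.float64(0.08548759755385454))
(172, 395) (np.float64(-144.10656667133637), np.float64(0.1096465754720449))
```

Call:
arm_command(
  steps=[
    [[-0.045,0.003,0.0,0,0.45],[-0.09,0.005,0.0,0,0.45],[-0.098,0.005,0.02,0,0.45],[-0.098,0.005,0.045,0,0.45],[-0.098,0.005,0.055,0,0.45]],
  ],
)

```text
clock: 1.7
position: [0.5801, 0.138, 0.1145]
orientation: [[-0.924, 0.383, -0.003], [0.383, 0.924, -0.0], [0.002, -0.001, -1.0]]
contact_force: [-0.4, 0.4, 0.7]
width: 0.0616
```

```bash
python3 - <<'E'
from rig import get_obs, camera
from h import *
o=get_obs(); print(o['position'],o['joint_vel'].round(2),o['width'])
c=camera('wrist'); w=wristcam(c,o); pickle.dump(w,open('pics/w2.pkl','wb')); crop(c,150,200,410,395,3,'pics/w2.png')
c=camera('side'); crop(c,170,100,350,260,4,'pics/s2.png')
E
```

```text
[0.58005304 0.13803496 0.11449144] [ 0.    0.03 -0.15 -0.19  0.   -0.  ] 0.061617328741799926
```

View pics/w2.png

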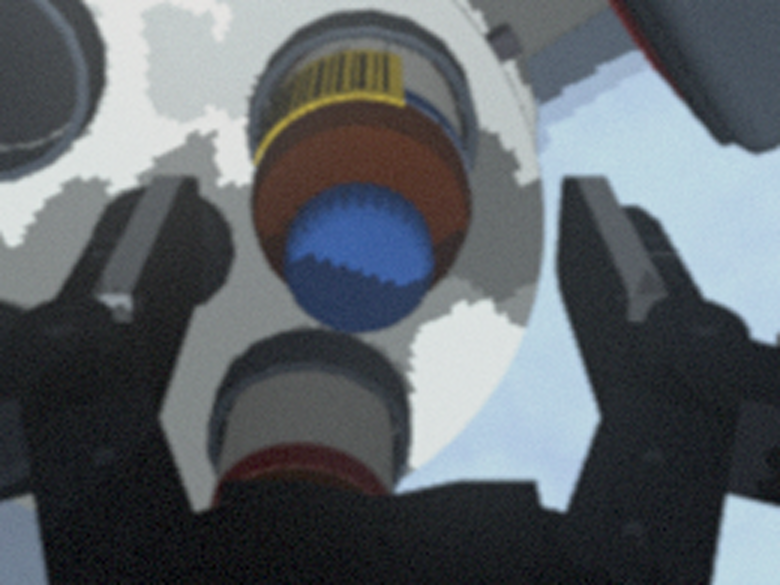

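View pics/s2.png

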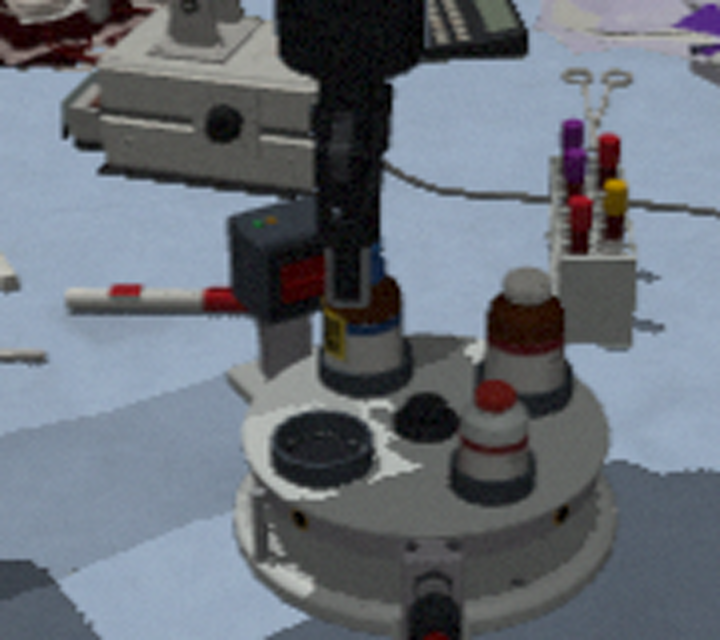

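Call:
arm_command(
  steps=[
    [[-0.004,-0.003,0.0,0,0.45],[-0.004,-0.003,0.015,0,0.45],[-0.004,-0.003,0.03,0,0.45],[-0.004,-0.003,0.037,0,0.45],[-0.004,-0.003,0.037,0,0.45]],
  ],
)

```text
clock: 2.3
position: [0.5837, 0.1332, 0.0796]
orientation: [[-0.924, 0.384, -0.0], [0.384, 0.924, -0.0], [0.0, -0.0, -1.0]]
contact_force: [1.1, -0.4, -0.4]
width: 0.0621
```

Call:
arm_command(
  steps=[
    [[0,0,0,0,-0.2],[0,0,0.0,0,-0.5],[0,0,0,0,-0.5],[0,0,0,0,-0.5],[0,0,0,0,-0.5]],
  ],
  newtons=25,
)

```text
clock: 2.8
position: [0.5844, 0.1333, 0.0806]
orientation: [[-0.923, 0.384, 0.002], [0.384, 0.923, 0.0], [-0.001, 0.001, -1.0]]
contact_force: [-1.3, -0.3, 6.2]
width: 0.0406
```

```bash
python3 - <<'E'
from rig import get_obs, camera
from h import *
o=get_obs(); print(o['position'],o['orientation'],o['joints'],o['width'],o['contact_force'])
c=camera('wrist'); w=wristcam(c,o); pickle.dump(w,open('pics/w3.pkl','wb')); crop(c,150,200,410,395,3,'pics/w3.png')
E
```

```text
[0.58439519 0.13333856 0.08055009] [[-9.23469329e-01  3.83668565e-01  1.68217019e-03]
 [ 3.83669656e-01  9.23470334e-01  3.69997844e-04]
 [-1.41147773e-03  9.87079321e-04 -9.99998517e-01]] [ 2.24332034e-01  4.81012941e-01 -4.09978905e-02  1.04706317e+00
 -1.34807008e-05  6.18098538e-01] 0.04061610503846432 [-1.30777451 -0.33857472  6.23447951]
```

View pics/w3.png

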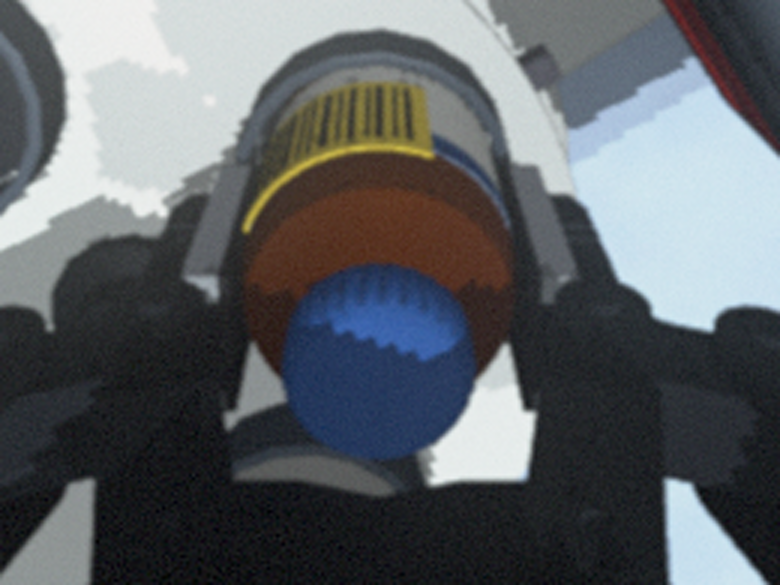

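```bash
python3 - <<'E'
from h import *
w=pickle.load(open('pics/w3.pkl','rb'))
p=onz(w,150+380/3,200+365/3,.13); print(p)
R=np.array([[-.9235,.3837],[.3837,.9235]]); print('in tool',R.T@(p[:2]-[.5844,.1333]))
a=p[:2]
for u,v in [(425,85),(433,155),(247,230)]: print(cyl(w,150+u/3,200+v/3,a))
# reader face top edge: red line at right
for u,v in [(668,10),(700,80),(770,145)]: print(onz(w,150+u/3,200+v/3,.117))
w2=pickle.load(open('pics/w2.pkl','rb'))
for u,v in [(612,5),(655,70),(715,140),(765,153)]: print('w2',onz(w2,150+u/3,200+v/3,.117))
E
```

```text
[0.5808497  0.13516442 0.13      ]
in tool [0.00399408 0.00035955]
(np.float64(136.26824719779674), np.float64(0.08403738978893996))
(np.float64(137.07360979645594), np.float64(0.11106635860600764))
(np.float64(-144.41317999489598), np.float64(0.11629768539651691))
[0.55492947 0.1852049  0.117     ]
[0.56560001 0.18628898 0.117     ]
[0.57807378 0.19227811 0.117     ]
w2 [0.56002014 0.18841768 0.117     ]
w2 [0.57374692 0.19161593 0.117     ]
w2 [0.59019242 0.19743502 0.117     ]
w2 [0.59593985 0.20482244 0.117     ]
```

Call:
arm_command(
  steps=[
    [[0,0,-0.001,0,0.3],[0,0,-0.001,0,0.3],[0.003,0,-0.002,0,0.3],[0.003,0,-0.002,0,0.3],[0.003,0,-0.002,0,-0.2]],
  ],
)

```text
clock: 3.35
position: [0.5809, 0.1344, 0.0814]
orientation: [[-0.924, 0.384, 0.0], [0.384, 0.924, -0.0], [-0.0, -0.0, -1.0]]
contact_force: [0.3, 0.1, 0.3]
width: 0.0423
```

Call:
arm_command(
  steps=[
    [[0,0,0,0,-0.5],[0,0,0,0,-0.5],[0,0,0,0,-0.5],[0,0,0,0,-0.5],[0,0,0,0,-0.5]],
  ],
)

```text
clock: 3.85
position: [0.581, 0.1343, 0.0815]
orientation: [[-0.923, 0.384, 0.0], [0.384, 0.923, 0.0], [-0.0, 0.0, -1.0]]
contact_force: [-1.9, -0.9, 6.1]
width: 0.041
```

Call:
arm_command(
  steps=[
    [[0,0,0,6,-0.5],[0,0,0,12,-0.5],[0,0,0,18,-0.5],[0,0,0,24,-0.5],[0,0,0,30,-0.5]],
  ],
)

```text
clock: 4.35
position: [0.5814, 0.1342, 0.0815]
orientation: [[-0.604, 0.797, 0.001], [0.797, 0.604, -0.0], [-0.001, 0.0, -1.0]]
contact_force: [-0.8, -0.8, 3.1]
width: 0.0405
```

```bash
python3 - <<'E'
from rig import get_obs, camera
from h import *
o=get_obs(); print(o['position'],o['orientation'],o['joints'],o['width'],o['contact_force'],o['ft_torque'])
c=camera('wrist'); w=wristcam(c,o); pickle.dump(w,open('pics/w4.pkl','wb')); crop(c,150,200,410,395,3,'pics/w4.png')
E
```

```text
[0.58138703 0.13420559 0.0815076 ] [[-6.04319674e-01  7.96741633e-01  7.08580542e-04]
 [ 7.96741765e-01  6.04319899e-01 -1.40180249e-04]
 [-5.39896762e-04  4.79842030e-04 -9.99999739e-01]] [ 2.27019714e-01  4.75940980e-01 -4.65430977e-02  1.04765340e+00
 -2.96067000e-04  1.14890400e+00] 0.04054508144429997 [-0.75963307 -0.78599563  3.14966916] [-0.24403572 -0.00208495  0.00344063]
```

View pics/w4.png

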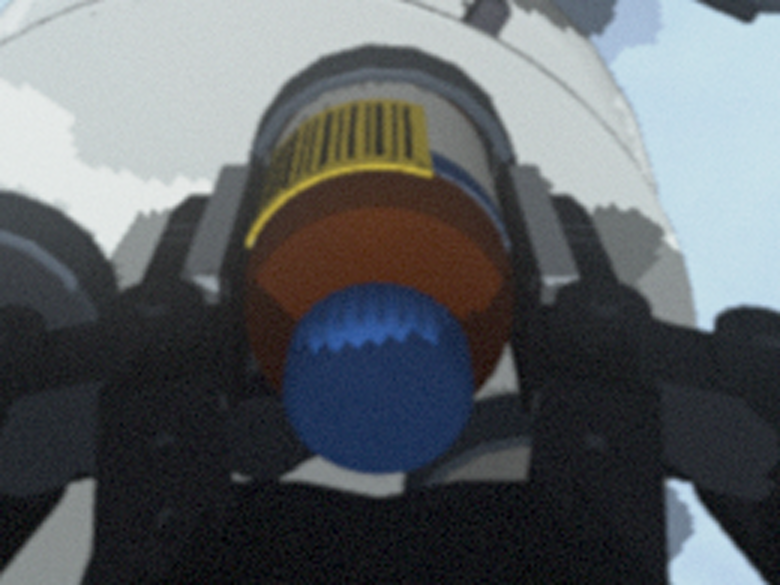

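The label sits the same way between the pads as before, so the bottle is turning with the gripper. I'll carry on.

Call:
arm_command(
  steps=[
    [[0,0,0,7,-0.5],[0,0,0,14,-0.5],[0,0,0,21,-0.5],[0,0,0,28,-0.5],[0,0,0,35,-0.5]],
  ],
)

```text
clock: 4.9
position: [0.5812, 0.1342, 0.0815]
orientation: [[-0.04, 0.999, 0.0], [0.999, 0.04, -0.0], [-0.0, 0.0, -1.0]]
contact_force: [-0.2, -0.7, 4.6]
width: 0.0407
```

Call:
arm_command(
  steps=[
    [[0,0,0,7,-0.5],[0,0,0,12,-0.5],[0,0,0,12,-0.5],[0,0,0,12,-0.5]],
  ],
)

```text
clock: 5.3
position: [0.5812, 0.1344, 0.0815]
orientation: [[0.162, 0.987, 0.0], [0.987, -0.162, 0.0], [0.0, 0.0, -1.0]]
contact_force: [-0.1, -0.1, 5.2]
width: 0.0406
```

```bash
python3 - <<'E'
from rig import get_obs, camera
from h import *
o=get_obs(); print(o['position'],o['orientation'],o['joints'],o['width'],o['contact_force'],o['ft_torque'])
c=camera('wrist'); w=wristcam(c,o); pickle.dump(w,open('pics/w5.pkl','wb')); crop(c,0,0,560,420,1.42,'pics/w5.png')
c=camera('side');pickle.dump(c,open('pics/s5.pkl','wb')); crop(c,170,100,350,260,4,'pics/s5.png')
E
```

```text
[0.58122805 0.13438012 0.08152703] [[ 1.61835681e-01  9.86817602e-01  4.82441244e-04]
 [ 9.86817690e-01 -1.61835777e-01  1.66793218e-04]
 [ 2.42670737e-04  4.49088460e-04 -9.99999870e-01]] [ 2.27179630e-01  4.75836118e-01 -4.66583126e-02  1.04779428e+00
  5.38470568e-05  1.96052660e+00] 0.04056635396442927 [-0.13971705 -0.06234846  5.15634607] [-0.12890911  0.07795513 -0.08706573]
```

View pics/w5.png

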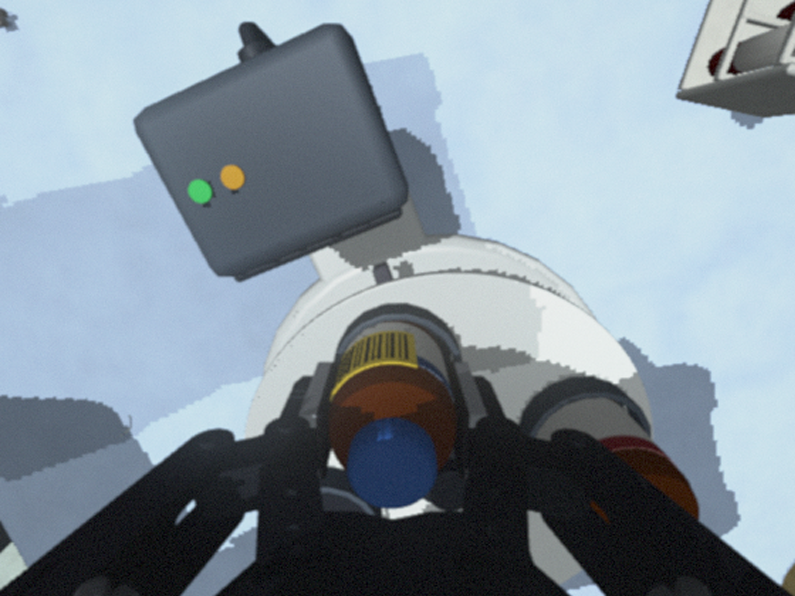

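View pics/s5.png

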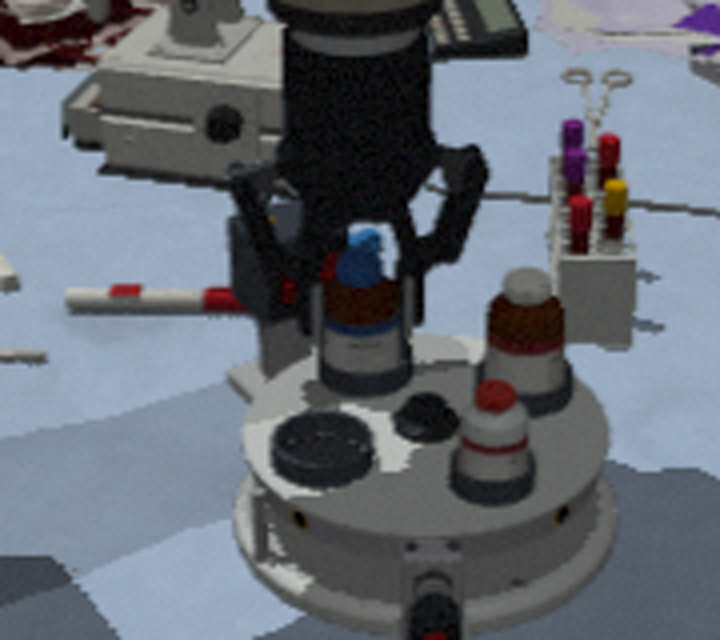

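```bash
cat > m.py <<'E'
from h import *
def edges(w,pts,a,sc,off=(0,0)):
    for u,v in pts: print((u,v),cyl(w,off[0]+u/sc,off[1]+v/sc,np.array(a)))
E
python3 - <<'E'
from m import *
w=pickle.load(open('pics/w5.pkl','rb'))
K=w['img']; crop(w,85,10,300,185,3.6,'pics/w5r.png'); crop(w,210,205,340,300,6,'pics/w5l.png')
E
```

```text
(no output)
```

View pics/w5r.png

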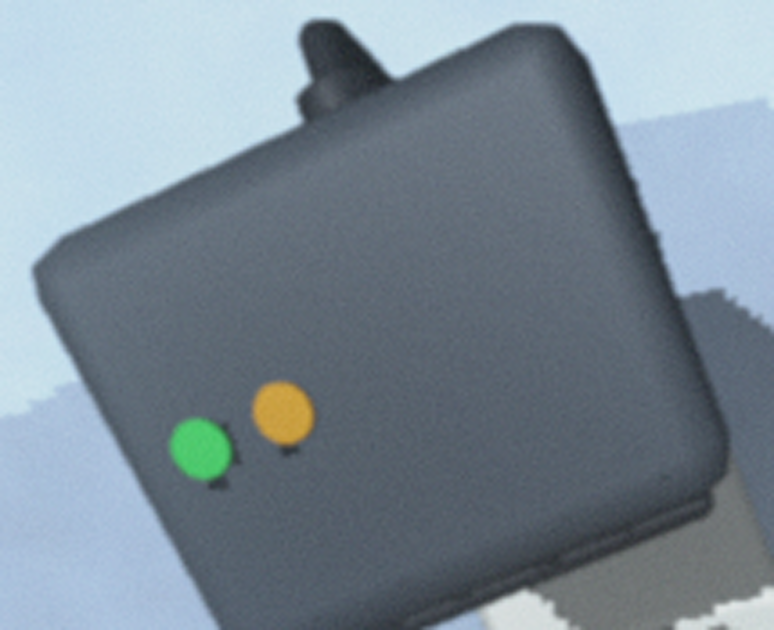

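View pics/w5l.png

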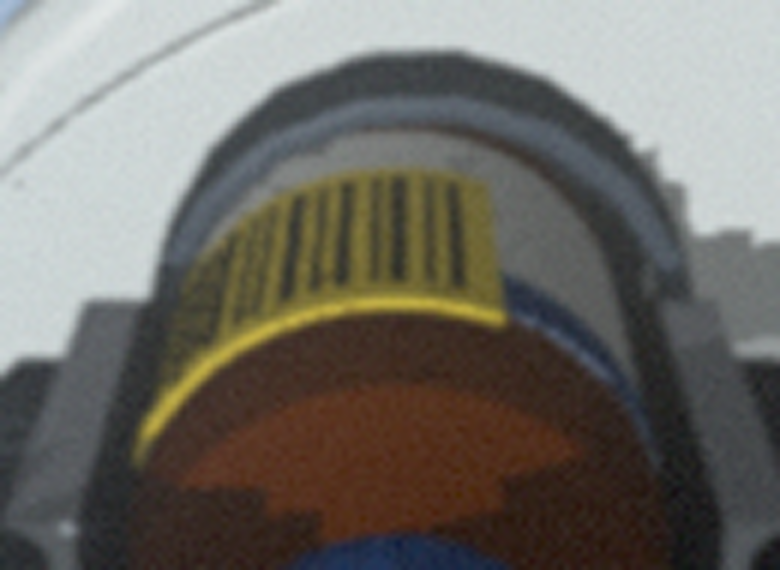

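```bash
python3 - <<'E'
from m import *
w=pickle.load(open('pics/w5.pkl','rb'))
def L(p,q,z,s=3.6,o=(85,10)):
    a,b=[onz(w,o[0]+x[0]/s,o[1]+x[1]/s,z) for x in (p,q)]; d=b-a; print(p,q,a[:2].round(4),b[:2].round(4),'len',np.hypot(*d[:2]).round(4),'deg',np.degrees(np.arctan2(d[1],d[0])))
L((201,449),(283,413),.118)
L((130,445),(205,600),.112)   # left side edge mid
L((640,200),(715,410),.112)   # right side edge
L((110,217),(480,40),.114)   # back edge
L((430,625),(705,510),.107)   # front edge
for a in [(.5812,.1344),(.5808,.1352),(.5805,.1335)]:
  a=np.array(a); print(a,[(proj(w,(*a,z))-[210,205])*6 for z in (.06,.11,.13)])
  edges(w,[(487,180),(503,322),(140,445),(137,462),(275,183)],a,6,(210,205))
s=pickle.load(open('pics/side0.pkl','rb'))
E
```

```text
(201, 449) (283, 413) [0.5462 0.2135] [0.555  0.2155] len 0.009 deg 12.620343786767469
(130, 445) (205, 600) [0.5364 0.2151] [0.5392 0.1983] len 0.0171 deg -80.60157483699572
(640, 200) (715, 410) [0.5922 0.2292] [0.5963 0.2088] len 0.0208 deg -78.4953640831273
(110, 217) (480, 40) [0.5423 0.2356] [0.5802 0.2442] len 0.0389 deg 12.855315497505245
(430, 625) (705, 510) [0.561  0.1908] [0.5937 0.1984] len 0.0336 deg 13.175931485342687
[0.5812 0.1344] [array([394.21330982, 272.86083129]), array([394.31207263, 561.424068  ]), array([394.37446689, 743.72640561])]
(487, 180) (np.float64(58.86991833005338), np.float64(0.0833989718488152))
(503, 322) (np.float64(59.38324930061036), np.float64(0.11006276308039403))
(140, 445) (np.float64(139.61395493746664), np.float64(0.11188387912312858))
(137, 462) (np.float64(138.7184618074601), np.float64(0.11464934641476458))
(275, 183) (np.float64(109.70384850727754), np.float64(0.08128299343865361))
[0.5808 0.1352] [array([389.07286586, 266.39213978]), array([387.34350313, 553.1364115 ]), array([386.25018307, 734.41894748])]
(487, 180) (np.float64(57.
[... 163 characters left out ...]
918), np.float64(0.11608936009937003))
(137, 462) (np.float64(133.2074503876819), np.float64(0.11861862443158988))
(275, 183) (np.float64(107.54647630068585), np.float64(0.08392607215397327))
[0.5805 0.1335] [array([388.88380958, 281.7766739 ]), array([387.09429603, 572.83947933]), array([385.96485877, 756.54145657])]
(487, 180) (np.float64(56.78039573822312), np.float64(0.08025762343159124))
(503, 322) (np.float64(57.316270636102445), np.float64(0.10752774145402466))
(140, 445) (np.float64(137.2201347212859), np.float64(0.1114794687781936))
(137, 462) (np.float64(136.4301811554941), np.float64(0.11418712430451171))
(275, 183) (np.float64(108.46094805441886), np.float64(0.07941647665077584))
```

Call:
arm_command(
  steps=[
    [[0,0,0,2.5,-0.5],[0,0,0,2.5,-0.5],[0,0,0,2.5,-0.3],[0,0,0,2.5,0.2],[0,0,0,2.5,0.45]],
  ],
)

```text
clock: 5.9
position: [0.5808, 0.1343, 0.0811]
orientation: [[0.207, 0.978, -0.0], [0.978, -0.207, -0.0], [-0.0, -0.0, -1.0]]
contact_force: [0.1, -0.4, -0.4]
width: 0.0615
```

Call:
arm_command(
  steps=[
    [[0,0,0,0,0.45],[0,0,-0.03,0,0.45],[0,0,-0.06,0,0.45],[0.04,0,-0.09,0,0.45],[0.06,0,-0.09,0,0.45]],
  ],
)

```text
clock: 6.4
position: [0.5955, 0.1952, 0.1755]
orientation: [[0.208, 0.978, 0.006], [0.978, -0.208, 0.002], [0.003, 0.005, -1.0]]
contact_force: [0.1, -0.5, -0.4]
width: 0.062
```

Call:
arm_command(
  steps=[
    [[0.02,0,0,0,0.45],[0.02,0,0,0,0.45],[0.02,0,0,0,0.45]],
  ],
)

```text
clock: 6.7
position: [0.5975, 0.2125, 0.1709]
orientation: [[0.208, 0.978, -0.001], [0.978, -0.208, -0.0], [-0.001, -0.0, -1.0]]
contact_force: [0.3, -0.7, -0.3]
width: 0.0618
```

```bash
python3 - <<'E'
from rig import get_obs, camera
from h import *
o=get_obs(); print(o['position'],o['orientation'],o['joint_vel'].round(2),o['width'],o['clock'])
c=camera('wrist'); w=wristcam(c,o); pickle.dump(w,open('pics/w6.pkl','wb')); crop(c,0,0,560,420,1.42,'pics/w6.png')
crop(c,180,220,380,360,4,'pics/w6l.png')
c=camera('top');pickle.dump(c,open('pics/t6.pkl','wb'))
E
```

```text
[0.5975226  0.21254196 0.1709117 ] [[ 2.07768119e-01  9.78177935e-01 -5.80511278e-04]
 [ 9.78177974e-01 -2.07768364e-01 -3.98694125e-04]
 [-5.10605674e-04 -4.85007417e-04 -9.99999752e-01]] [-0.02 -0.01 -0.01 -0.   -0.    0.  ] 0.06179860512602944 6.7
```

View pics/w6.png

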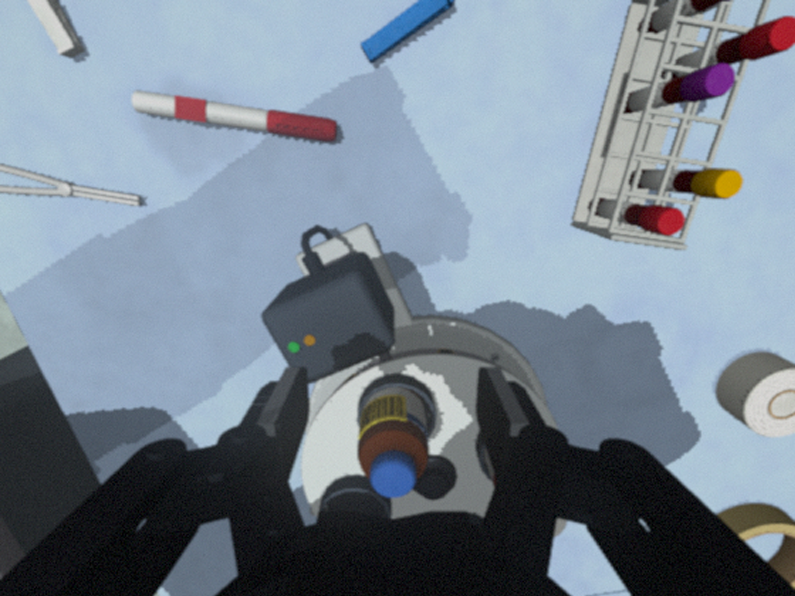

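View pics/w6l.png

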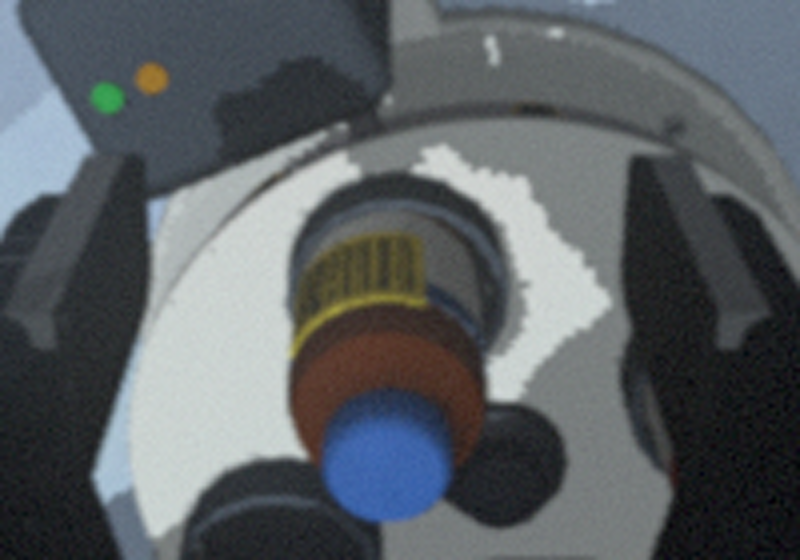

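Call:
arm_command(
  steps=[
    [[0.0,-0.01,0,-6,0.45],[0.0,-0.02,0,-12,0.45],[0,-0.03,0,-18,0.45],[0.002,-0.038,0,-25,0.45],[0.002,-0.038,0,-25,0.45]],
  ],
)

```text
clock: 7.3
position: [0.5603, 0.222, 0.1716]
orientation: [[-0.226, 0.974, -0.0], [0.974, 0.226, 0.0], [0.0, -0.0, -1.0]]
contact_force: [0.3, 0.2, 0.6]
width: 0.0622
```

```bash
python3 - <<'E'
from rig import get_obs, camera
from h import *
o=get_obs(); print(o['position'],o['orientation'],o['joint_vel'].round(2),o['width'],o['clock'])
c=camera('wrist'); w=wristcam(c,o); pickle.dump(w,open('pics/w7.pkl','wb')); 
crop(c,200,180,360,320,5,'pics/w7l.png')
E
```

```text
[0.5603312  0.22198143 0.17160235] [[-2.25949281e-01  9.74139065e-01 -6.58385955e-05]
 [ 9.74139067e-01  2.25949282e-01  2.07268867e-06]
 [ 1.68952704e-05 -6.36676254e-05 -9.99999998e-01]] [-0.01  0.02  0.03  0.01 -0.    0.14] 0.062197313814564927 7.3
```

View pics/w7l.png

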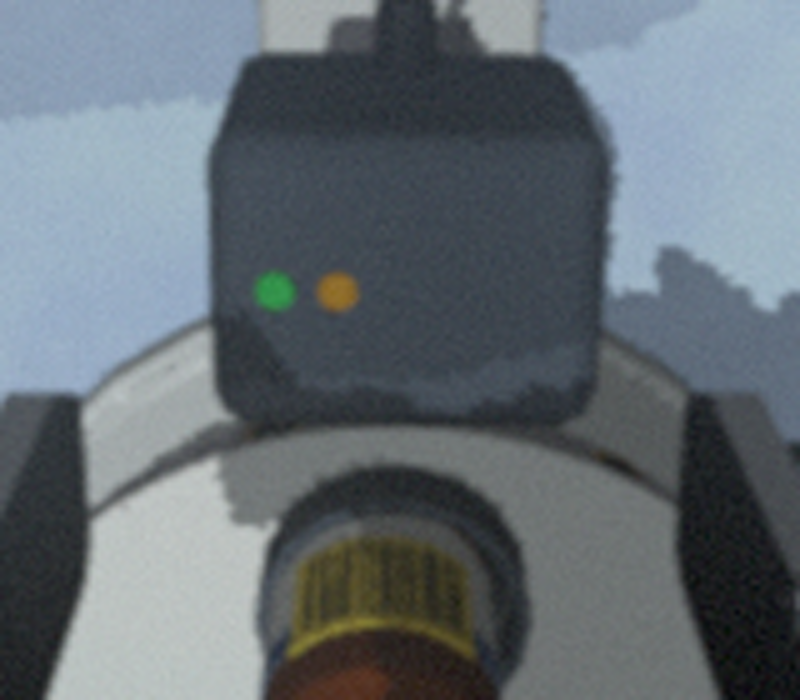

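The view down the reader's axis shows the label spanning columns 290–477 and the bottle silhouette spanning 265–497. Their centres are 383 and 381, so the barcode faces the window squarely. Next is the knob.

Call:
arm_command(
  steps=[
    [[-0.04,-0.013,-0.02,-8,0.45],[-0.08,-0.026,-0.04,-16,0.45],[-0.12,-0.04,-0.05,-24,0.45],[-0.16,-0.053,-0.05,-32,0.45],[-0.2,-0.066,-0.05,-40,0.45]],
  ],
)

```text
clock: 7.85
position: [0.5415, 0.0105, 0.2218]
orientation: [[-0.799, 0.602, 0.001], [0.602, 0.799, -0.0], [-0.001, 0.001, -1.0]]
contact_force: [0.8, -0.2, -0.1]
width: 0.062
```

Call:
arm_command(
  steps=[
    [[0,0,0,-8,0.45],[0,0,0,-16,0.45],[0,0,0,-24,0.45],[0,0,0,-32,0.45],[0,0,0,-40,0.45]],
  ],
)

```text
clock: 8.35
position: [0.5417, 0.012, 0.2213]
orientation: [[-0.999, -0.052, 0.0], [-0.052, 0.999, -0.0], [-0.0, -0.0, -1.0]]
contact_force: [-0.3, 0.1, -0.1]
width: 0.0619
```

Call:
arm_command(
  steps=[
    [[0,0,0,-8,0.45],[0,0,0,-16,0.45],[0,0,0,-24,0.45],[0,0,0,-32,0.45],[0,0,0,-40,0.45]],
  ],
)

```text
clock: 8.85
position: [0.5417, 0.0121, 0.2213]
orientation: [[-0.731, -0.682, 0.0], [-0.682, 0.731, -0.0], [0.0, -0.0, -1.0]]
contact_force: [-0.2, 0.1, -0.8]
width: 0.0618
```

Call:
arm_command(
  steps=[
    [[0,0,0,-8,0.45],[0,0,0,-16,0.45],[0,0,0,-24,0.45],[0,0,0,-29.5,0.45],[0,0,0,-29.5,0.45]],
  ],
)

```text
clock: 9.35
position: [0.5416, 0.0122, 0.2213]
orientation: [[-0.304, -0.953, 0.0], [-0.953, 0.304, -0.0], [0.0, -0.0, -1.0]]
contact_force: [1.0, -0.7, -0.6]
width: 0.0617
```

```bash
python3 - <<'E'
from rig import get_obs
import numpy as np
o=get_obs(); print(o['position'],o['orientation'],o['joints'],o['clock'])
print(o['orientation'].T@(np.array([.526,-.148,.15])-o['position']))
E
```

```text
[0.54162653 0.01217831 0.22130339] [[-3.03899205e-01 -9.52704189e-01  4.54023055e-05]
 [-9.52704189e-01  3.03899202e-01 -6.36226939e-05]
 [ 4.68158826e-05 -6.25898527e-05 -9.99999997e-01]] [ 2.25185643e-02  3.01609431e-01  5.67330648e-02  1.32587600e+00
 -6.46288719e-05 -1.23949499e+00] 9.35
[ 0.1573481  -0.03378613  0.07131288]
```

Call:
arm_command(
  steps=[
    [[0.04,-0.01,0,0,0.45],[0.08,-0.02,0.01,0,0.3],[0.12,-0.03,0.035,0,0.2],[0.157,-0.034,0.07,0,0.2],[0.157,-0.034,0.07,0,0.2]],
  ],
)

```text
clock: 9.85
position: [0.5236, -0.1506, 0.1473]
orientation: [[-0.311, -0.95, -0.006], [-0.95, 0.311, 0.001], [0.001, 0.006, -1.0]]
contact_force: [0.1, 0.9, -0.7]
width: 0.0513
```

```bash
python3 - <<'E'
from rig import get_obs, camera
from h import *
o=get_obs(); print(o['position'],o['orientation'],o['joint_vel'].round(2),o['width'],o['clock'])
c=camera('wrist'); w=wristcam(c,o); pickle.dump(w,open('pics/w8.pkl','wb')); crop(c,0,0,560,420,1.42,'pics/w8.png')
c=camera('side');pickle.dump(c,open('pics/s8.pkl','wb')); crop(c,170,130,350,290,4,'pics/s8.png')
E
```

```text
[ 0.52356231 -0.15057469  0.14733061] [[-3.11343198e-01 -9.50280862e-01 -5.62991722e-03]
 [-9.50296871e-01  3.11344543e-01  6.58345824e-04]
 [ 1.12723056e-03  5.55506421e-03 -9.99983935e-01]] [ 0.05 -0.03  0.06  0.06  0.02  0.04] 0.05132672982021334 9.85
```

View pics/w8.png

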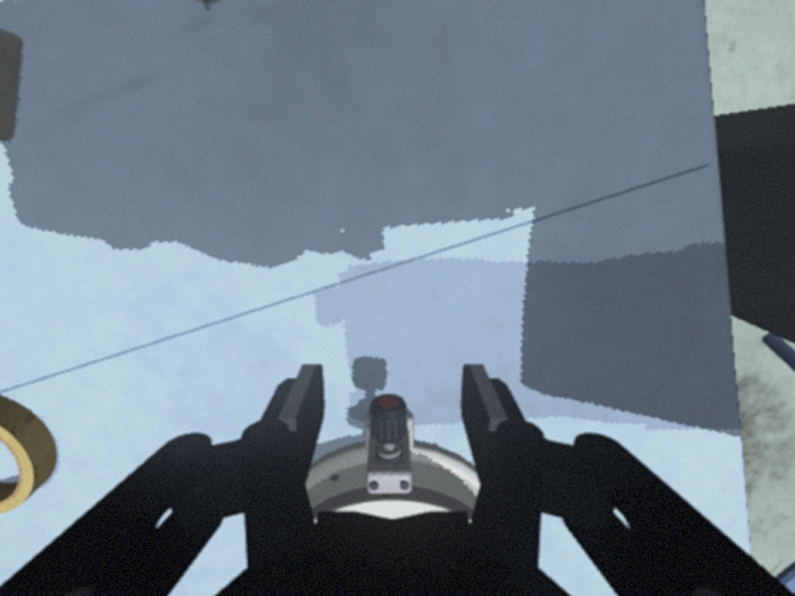

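View pics/s8.png

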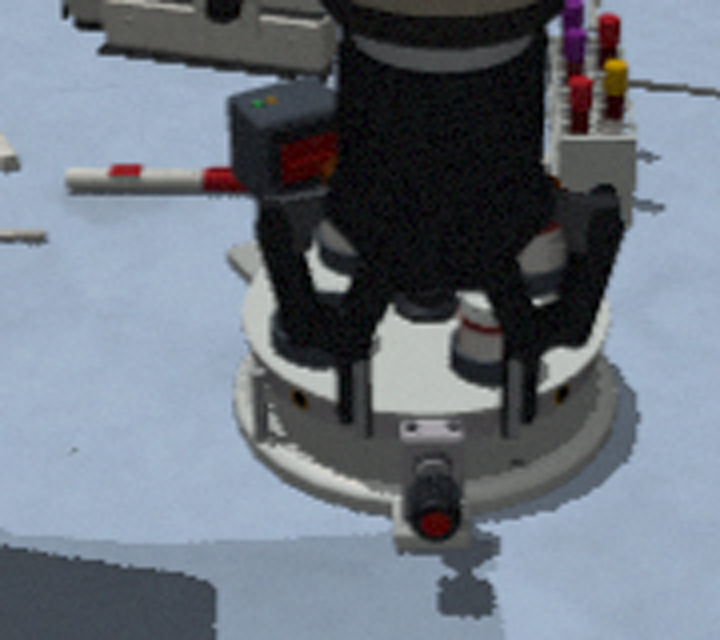

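```bash
python3 - <<'E'
from h import *
w=pickle.load(open('pics/w8.pkl','rb')); crop(w,240,265,310,355,8,'pics/w8c.png')
e=onz(w,389/1.42,402/1.42,.048); b=onz(w,389/1.42,484/1.42,.064)
print(e,b); d=e-b; print(np.degrees(np.arctan2(d[1],d[0])))
E
```

```text
[ 0.54726318 -0.08343725  0.048     ] [ 0.56351751 -0.03402115  0.064     ]
-108.2074722584814
```

View pics/w8c.png

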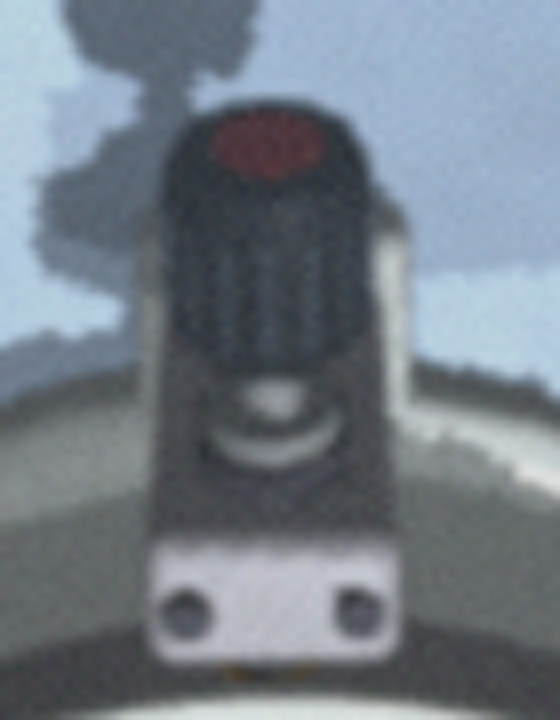

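Call:
arm_command(
  steps=[
    [[-0.04,0,0,0,0.2],[-0.081,0,0.0,0,0.2],[-0.081,0,0.03,0,0.2],[-0.081,0,0.06,0,0.2],[-0.081,0,0.07,0,0.2]],
  ],
)

```text
clock: 10.45
position: [0.5504, -0.0686, 0.0799]
orientation: [[-0.302, -0.953, -0.002], [-0.953, 0.302, 0.0], [0.0, 0.002, -1.0]]
contact_force: [-0.9, 1.1, 0.0]
width: 0.0511
```

```bash
python3 - <<'E'
from rig import get_obs, camera
from h import *
o=get_obs(); print(o['position'],o['orientation'],o['joint_vel'].round(2),o['width'],o['clock'])
print(o['orientation'].T@(np.array([.5513,-.071,.028])-o['position']))
c=camera('wrist'); w=wristcam(c,o); pickle.dump(w,open('pics/w9.pkl','wb')); crop(c,150,200,410,395,3,'pics/w9.png')
c=camera('side');pickle.dump(c,open('pics/s9.pkl','wb')); crop(c,170,130,350,290,4,'pics/s9.png')
E
```

```text
[ 0.55036684 -0.06856265  0.07989611] [[-3.02487493e-01 -9.53151712e-01 -1.76928349e-03]
 [-9.53153333e-01  3.02487357e-01  3.50259633e-04]
 [ 2.01335317e-04  1.79234761e-03 -9.99998373e-01]] [-0.01  0.06 -0.11 -0.18 -0.   -0.01] 0.05107616231959431 10.45
[ 0.00203045 -0.00171973  0.05189352]
```

View pics/w9.png

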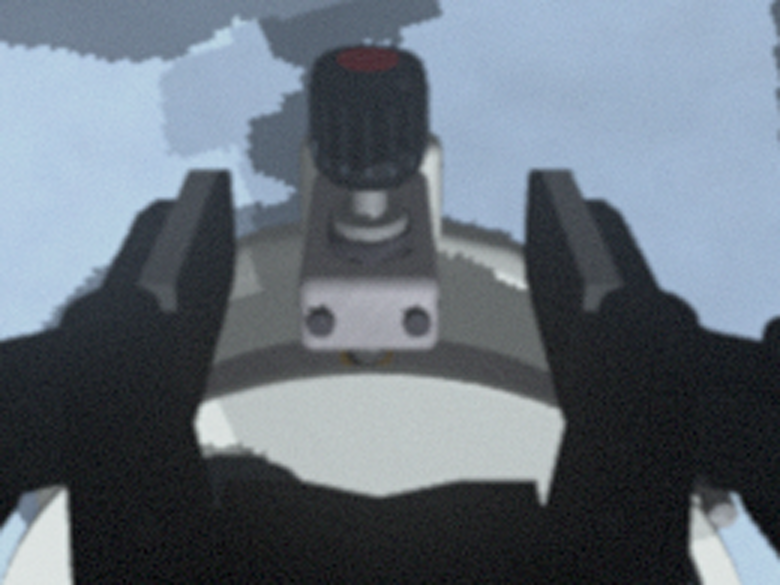

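View pics/s9.png

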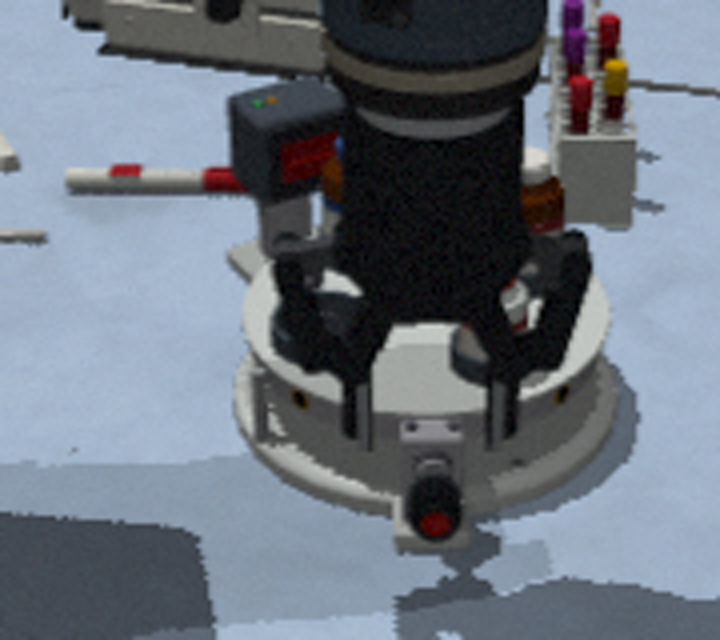

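```bash
python3 - <<'E'
from h import *
w=pickle.load(open('pics/w9.pkl','rb'))
R=np.array([[-.3025,-.9532],[-.9532,.3025]])
for n,u,v,z in [('end red',367,60,.048),('end top',367,47,.0605),('back top?',366,183,.0605),('back',366,188,.048),('brk near edge',370,280,.064),('brk far',370,348,.064)]:
    p=onz(w,150+u/3,200+v/3,z); print(n,p.round(4),'tool',(R.T@(p[:2]-[.55037,-.06856])).round(4))
E
```

```text
end red [ 0.5479 -0.0843  0.048 ] tool [ 0.0157 -0.0024]
end top [ 0.5456 -0.0911  0.0605] tool [ 0.0229 -0.0023]
back top? [ 0.5548 -0.0632  0.0605] tool [-0.0065 -0.0026]
back [ 0.5573 -0.0558  0.048 ] tool [-0.0142 -0.0028]
brk near edge [ 0.5603 -0.0433  0.064 ] tool [-0.027  -0.0018]
brk far [ 0.5654 -0.0274  0.064 ] tool [-0.0438 -0.0018]
```

Call:
arm_command(
  steps=[
    [[0.002,-0.002,0.01,0,0.2],[0.002,-0.002,0.025,0,0.2],[0.002,-0.002,0.04,0,0.2],[0.002,-0.002,0.051,0,0.2],[0.002,-0.002,0.051,0,0.2]],
  ],
)

```text
clock: 11.05
position: [0.5519, -0.0726, 0.0296]
orientation: [[-0.302, -0.953, -0.001], [-0.953, 0.302, 0.0], [0.0, 0.001, -1.0]]
contact_force: [-0.9, 0.0, 1.0]
width: 0.0513
```

Call:
arm_command(
  steps=[
    [[0,0,0,0,-0.3],[0,0,0,0,-0.7],[0,0,0,0,-1],[0,0,0,0,-1],[0,0,0,0,-1]],
  ],
  newtons=70,
)

```text
clock: 11.55
position: [0.5519, -0.0723, 0.0313]
orientation: [[-0.302, -0.953, -0.0], [-0.953, 0.302, 0.0], [-0.0, 0.0, -1.0]]
contact_force: [-8.0, 1.1, 9.2]
width: 0.0227
```

```bash
python3 - <<'E'
from rig import get_obs, camera
from h import *
o=get_obs(); print(o['position'],o['orientation'],o['joint_vel'].round(2),o['width'],o['clock'],o['contact_force'])
c=camera('wrist'); w=wristcam(c,o); pickle.dump(w,open('pics/w10.pkl','wb')); crop(c,150,200,410,395,3,'pics/w10.png')
c=camera('side');pickle.dump(c,open('pics/s10.pkl','wb')); crop(c,170,130,350,290,4,'pics/s10.png')
E
```

```text
[ 0.55194733 -0.07234199  0.03129673] [[-3.01796544e-01 -9.53372353e-01 -5.52323059e-05]
 [-9.53372340e-01  3.01796529e-01  1.89296867e-04]
 [-1.63801482e-04  1.09786093e-04 -9.99999981e-01]] [ 0. -0.  0. -0. -0. -0.] 0.022674496109761775 11.55 [-8.03574907  1.14268001  9.16819732]
```

View pics/w10.png

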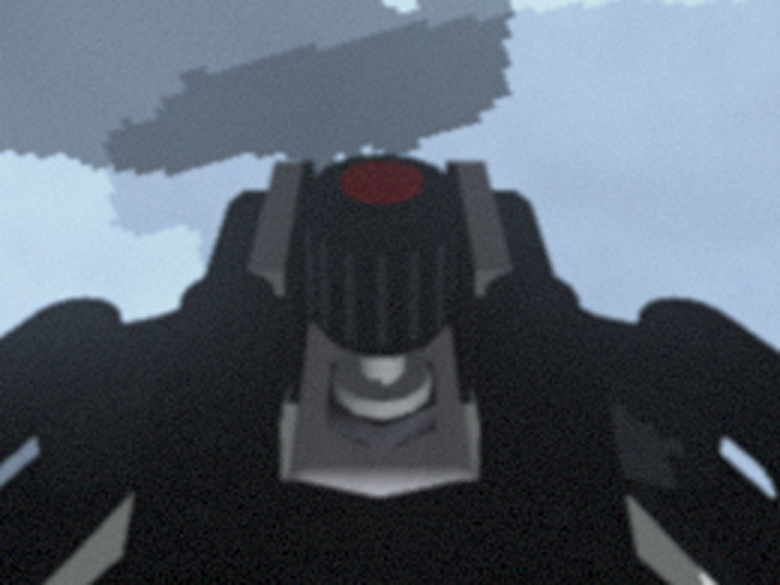

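View pics/s10.png

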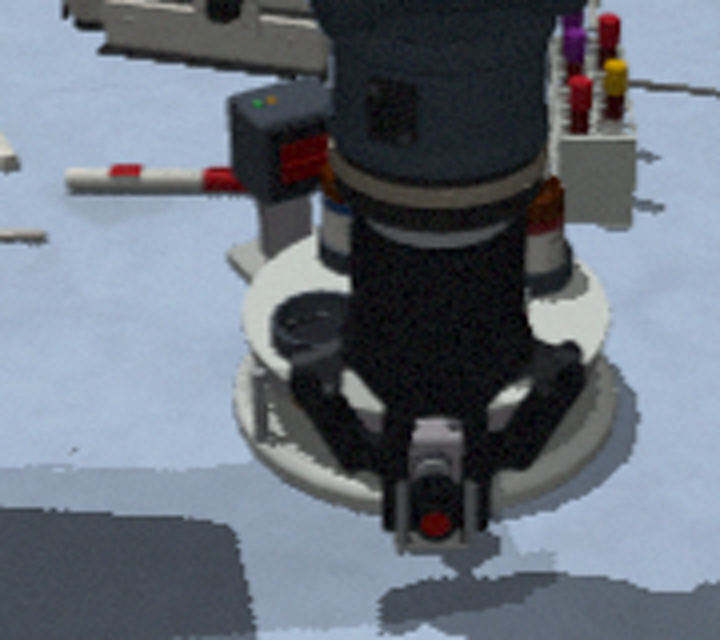

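Call:
arm_command(
  steps=[
    [[0,0.002,-0.002,0,-1],[0.003,0.002,-0.002,0,-1],[0.006,0.002,-0.002,0,-1],[0.009,0.002,-0.002,0,-1],[0.012,0.002,-0.002,0,-1]],
  ],
  newtons=80,
)

```text
clock: 12.15
position: [0.548, -0.0829, 0.0323]
orientation: [[-0.301, -0.953, 0.002], [-0.953, 0.301, 0.001], [-0.002, -0.002, -1.0]]
contact_force: [12.5, 5.5, -20.2]
width: 0.022
```

Call:
arm_command(
  steps=[
    [[0.002,0,0,0,-1],[0.004,0,0,0,-1],[0.005,0,0,0,-1],[0.005,0,0,0,-1]],
  ],
)

```text
clock: 12.55
position: [0.5471, -0.0857, 0.0323]
orientation: [[-0.3, -0.954, 0.003], [-0.954, 0.3, 0.005], [-0.006, -0.002, -1.0]]
contact_force: [16.8, 18.6, -21.6]
width: 0.0225
```

```bash
python3 - <<'E'
from rig import get_obs, camera
from h import *
o=get_obs(); print(o['position'],o['joint_vel'].round(2),o['width'],o['clock'],o['contact_force'],o['orientation'].T@o['contact_force'])
print('moved',o['orientation'].T@(o['position']-np.array([.55195,-.07234,.0313])))
c=camera('wrist'); crop(c,150,200,410,395,3,'pics/w11.png')
c=camera('side');pickle.dump(c,open('pics/s11.pkl','wb')); crop(c,170,130,350,290,4,'pics/s11.png')
E
```

```text
[ 0.54711326 -0.08568131  0.03234448] [ 0.  0.  0.  0. -0.  0.] 0.02251695205729244 12.55 [ 16.79219611  18.6303903  -21.58770681] [-22.68912304 -10.38655658  21.73525975]
moved [ 0.01417179  0.00060497 -0.00112684]
```

View pics/w11.png

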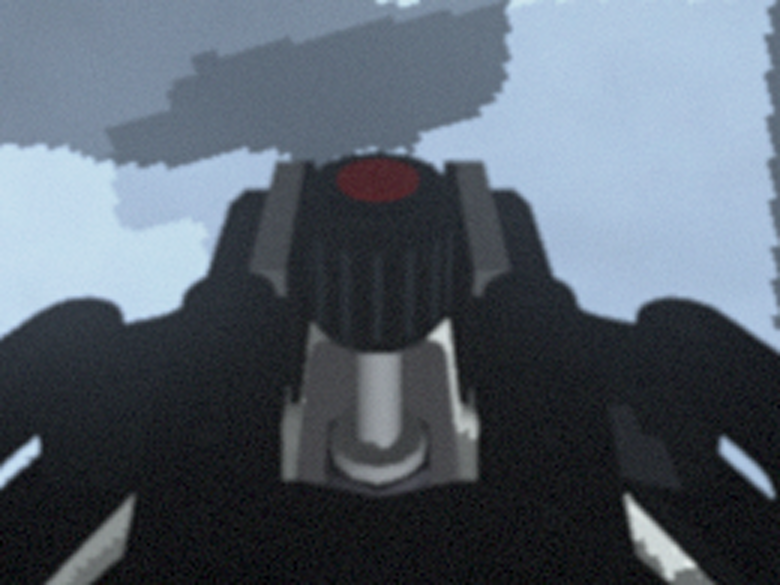

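View pics/s11.png

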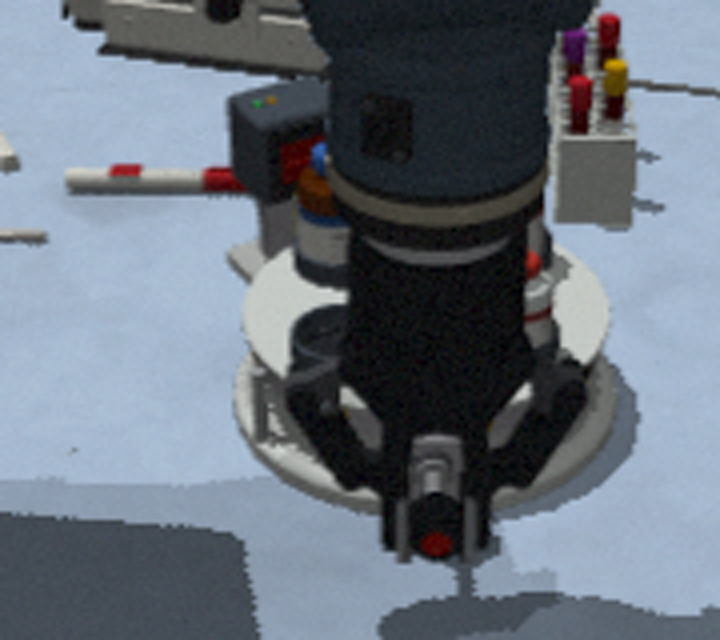

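Call:
arm_command(
  steps=[
    [[0,-0.001,0.0014,0,-1],[0,-0.001,0.0014,0,-1],[0,-0.001,0.0014,0,-1],[0,-0.001,0.0014,0,-1],[0,-0.001,0.0014,0,-1]],
  ],
)

```text
clock: 13.15
position: [0.5475, -0.0858, 0.0317]
orientation: [[-0.3, -0.954, 0.003], [-0.954, 0.3, 0.005], [-0.006, -0.001, -1.0]]
contact_force: [6.2, 21.7, -1.8]
width: 0.0223
```

Call:
arm_command(
  steps=[
    [[0,0,0,0,-1],[0,0,0,0,-1],[0,0,0,0,-1],[0,0,0,0,-1],[0,0,0,0,-1]],
  ],
)

```text
clock: 13.65
position: [0.5475, -0.0858, 0.0318]
orientation: [[-0.3, -0.954, 0.003], [-0.954, 0.3, 0.005], [-0.006, -0.001, -1.0]]
contact_force: [5.9, 21.7, -1.3]
width: 0.0225
```

Call:
arm_command(
  steps=[
    [[0,0,0,0,-1],[0,0,0,0,-1],[0,0,0,0,-1],[0,0,0,0,-1],[0,0,0,0,-1]],
  ],
)

```text
clock: 14.15
position: [0.5475, -0.0858, 0.0317]
orientation: [[-0.3, -0.954, 0.003], [-0.954, 0.3, 0.005], [-0.006, -0.001, -1.0]]
contact_force: [6.2, 21.7, -1.1]
width: 0.0225
```

Call:
arm_command(
  steps=[
    [[0,0,0,0,-1],[0,0,0,0,-1],[0,0,0,0,-1],[0,0,0,0,-1],[0,0,0,0,-1]],
  ],
)

```text
clock: 14.65
position: [0.5475, -0.0858, 0.0317]
orientation: [[-0.3, -0.954, 0.003], [-0.954, 0.3, 0.005], [-0.006, -0.001, -1.0]]
contact_force: [6.2, 21.9, -1.4]
width: 0.0224
```

Call:
arm_command(
  steps=[
    [[0,0,0,0,-1],[0,0,0,0,-1],[0,0,0,0,-1],[0,0,0,0,-1],[0,0,0,0,-1]],
  ],
)

```text
clock: 15.15
position: [0.5475, -0.0858, 0.0317]
orientation: [[-0.3, -0.954, 0.003], [-0.954, 0.3, 0.005], [-0.006, -0.001, -1.0]]
contact_force: [5.6, 21.2, -1.2]
width: 0.0229
```

Call:
arm_command(
  steps=[
    [[0,0,0,0,-1],[0,0,0,0,-1],[0,0,0,0,-1],[0,0,0,0,-1],[0,0,0,0,-1]],
  ],
)

```text
clock: 15.65
position: [0.5475, -0.0858, 0.0317]
orientation: [[-0.3, -0.954, 0.003], [-0.954, 0.3, 0.005], [-0.006, -0.001, -1.0]]
contact_force: [6.1, 21.0, -1.9]
width: 0.0227
```

Call:
arm_command(
  steps=[
    [[0,0,0,0,-1],[0,0,0,0,-1],[0,0,0,0,-1],[0,0,0,0,-1],[0,0,0,0,-1]],
  ],
)

```text
clock: 16.15
position: [0.5475, -0.0858, 0.0317]
orientation: [[-0.3, -0.954, 0.003], [-0.954, 0.3, 0.005], [-0.005, -0.001, -1.0]]
contact_force: [5.9, 21.0, -1.5]
width: 0.0225
```

```bash
python3 - <<'E'
from rig import get_obs, camera
from h import *
o=get_obs(); print(o['position'],o['width'],o['clock'],o['orientation'].T@o['contact_force'])
print('moved',o['orientation'].T@(o['position']-np.array([.55195,-.07234,.0313])))
c=camera('side');pickle.dump(c,open('pics/s12.pkl','wb')); crop(c,170,130,350,290,4,'pics/s12.png')
c=camera('top');pickle.dump(c,open('pics/t12.pkl','wb')); crop(c,160,130,360,260,4,'pics/t12.png')
c=camera('wrist'); crop(c,150,200,410,395,3,'pics/w12.png')
E
```

```text
[ 0.5474741  -0.08580574  0.03173939] 0.022476324134741932 16.15 [-21.78359108   0.6903371    1.60312441]
moved [ 0.01418567  0.00022778 -0.00051739]
```

View pics/s12.png

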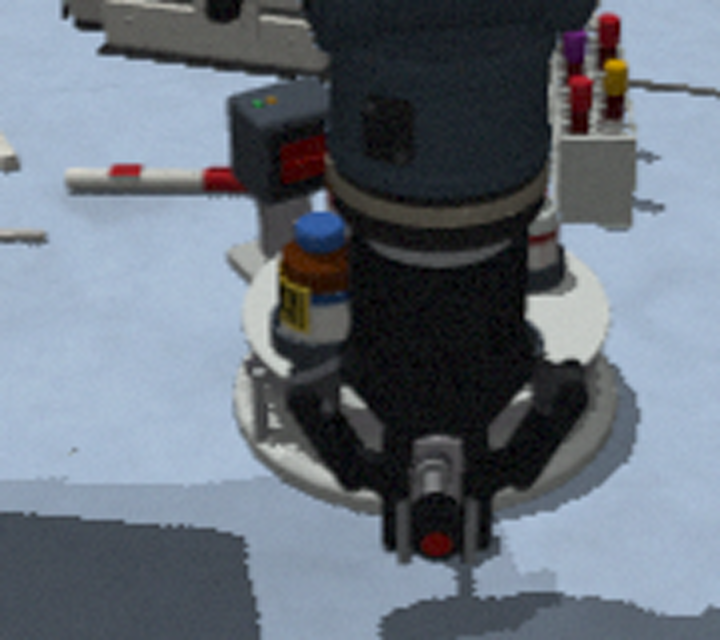

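View pics/t12.png

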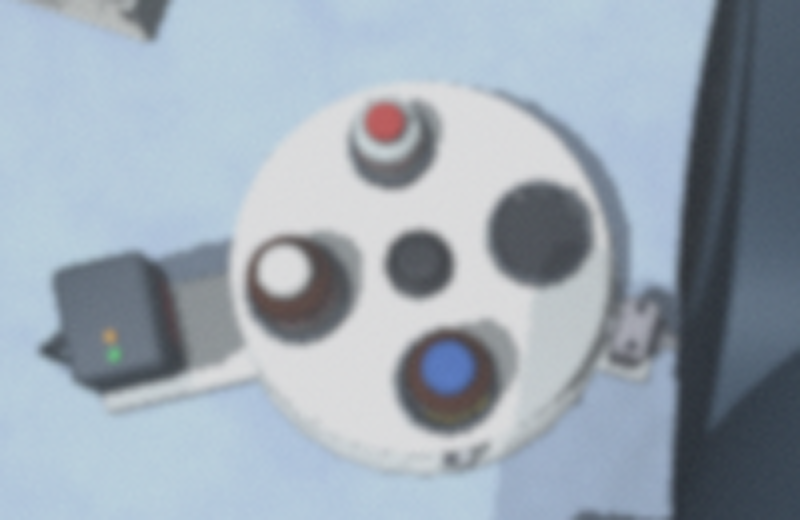

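View pics/w12.png

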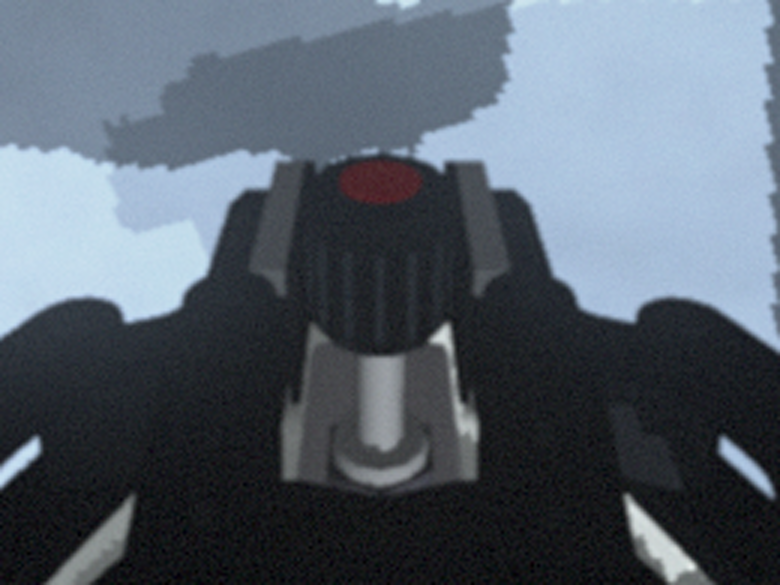

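Call:
arm_command(
  steps=[
    [[0,0,0,0,-1],[0,0,0,0,-1],[0,0,0,0,-1],[0,0,0,0,-1],[0,0,0,0,-1]],
  ],
)

```text
clock: 16.8
position: [0.5475, -0.0858, 0.0317]
orientation: [[-0.3, -0.954, 0.003], [-0.954, 0.3, 0.005], [-0.006, -0.001, -1.0]]
contact_force: [6.8, 21.7, -1.9]
width: 0.0226
```

```bash
python3 - <<'E'
from rig import get_obs, camera
from h import *
c=camera('top'); 
for t in (pickle.load(open('pics/t12.pkl','rb')),c):
  for lo,hi,z in [((105,110,60),(125,255,255),.13),((0,100,90),(8,255,255),.115)]:
    for st,ce in cents(t,lo,hi,(225,145,316,240),30):
      p=onz(t,*ce,z); d=p[:2]-[.5955,.071]; print(ce,p.round(4),np.hypot(*d),np.degrees(np.arctan2(d[1],d[0])))
E
```

```text
[271.6, 221.5] [0.535  0.0564 0.13  ] 0.062238804922852775 -166.39329533617678
[255.6, 160.1] [0.6562 0.0861 0.115 ] 0.06254709160301994 13.983953335978532
[271.6, 221.4] [0.5352 0.0564 0.13  ] 0.06205840722126582 -166.35074030190867
[255.8, 160.2] [0.656  0.0857 0.115 ] 0.062256454963889596 13.68715928950507
```

Blue went from 103.4° to 193.6°, a turn of 90°, and the carousel is now still. The plunger is 14.2 mm out against its stop, so I'm handing in.

```bash
python3 -c "
from rig import hand_in
print(hand_in())"
```

```text
the job is handed in; nothing more can be done
None
```

I turned the blue-capped bottle about 80° clockwise so its barcode faces the reader, then let go. After that I gripped the plunger knob and pulled it fully back. I handed in at about 17 s, still holding the plunger, with the carousel at home.

- **Barcode:** Seen along the reader's axis after release, the label was centred on the bottle to within about 2°. The bottle stood upright in its cup, sitting about 2 mm to one side.
- **Bottle height:** The wrist camera put the label 3–5 mm high while the bottle was gripped. It read about 3 mm high before I touched the bottle too, so I took most of that as calibration bias. I judged "fully down" from the pictures and did not measure it.
- **Plunger:** The tool moved 14.2 mm along the knob's axis. It was pulling about 22 N against the spring and stop, with no sign of slipping.
- **Carousel:** The blue cap moved from 103.4° to 193.6°, a quarter turn. It was still between two pictures 0.6 s apart, and the top view shows all three bottles in their cups.

The highest forces I read were about 22 N along the pull and, briefly, 22 N vertically. I cut the vertical force to under 2 N before handing in.

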